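# Fold out the crank handle and clamp the culture chamber shut

## Task

The lid of the small steel culture chamber on the bench is on, but its clamp is still slack. Swing the folding crank handle on the handwheel up until it stands upright, wind the wheel clockwise (seen from above) until the clamp plate is fully down on the lid and the wheel comes firmly to its stop, then let go and leave the handle standing. Feel for the stop and do not force the crank, and leave the things standing around the chamber alone.

Things in the scene. Friction and masses are not known exactly. Their poses are not given: they have to be found in the camera images.
- chamber: Round steel chamber, dia 176 mm, with an aluminium lid (dia 194 mm, top face 95 mm above the bench), on a grey base plate 220 x 220 x 12 mm bolted to the bench. A steel yoke spans it along its y axis: posts at y = +-104 mm, crossbar 34 mm wide, its top 150 mm above the bench. Origin: centre of the base plate's underside; z up. It never moves.
- wheel: Aluminium handwheel, dia 156 mm, on an upright axle. Origin: centre of its underside, 158 mm above the bench; z up, x from axle to handle hinge. Disc 8 mm thick. It has 3.5 to 7 rad to go, clockwise from above, to its stop. Steady friction, about 3 N at the handle, holds it where it is left. At the stop it is springy: 2 N more at the handle per mm pushed on.
- wheel_centre (a point): Point on the wheel's axle at the top face of the disc (166 mm above the bench).
- hinge_pin (a point): The folding handle's hinge pin, in a two-cheeked steel lug (23 mm over the cheeks, 18 mm long) on the wheel, 62 mm from the axle, 22 mm above the disc's top face. The pin runs tangentially to the wheel.
- hub (a point): Point on the axle at the wheel's underside (158 mm above the bench); z up, x in line with the handle's hinge when the wheel is unloaded. Wheel and axle are joined by a stiff spring coupling, 8 Nm per rad: a push on the handle turns the wheel a little against the axle, and more than 20 N along the circle (hinge pin about 10 mm out of line, either way) overstrains it.
- handle_end (a point): Centre of the handle's free end, 76 mm from the hinge pin. Handle: black round sleeve dia 16 mm, 56 mm long (20 to 76 mm from the pin), spinning freely on a thin steel rod. Folded, it lies about level from the hinge across the wheel, over the axle, its centre line 22 mm above the disc (14 mm of free space under it).
- handle (a joint): Fold angle of the handle in rad: 0 lying flat across the wheel, 1.57 upright, end stop at 1.65 (leaning slightly outwards). It lifts up and outwards about the pin; a stiff hinge (about 1.5 N at the sleeve's middle) keeps it where it is left.
- plate_foot (a point): Centre of the underside of the dark steel clamp plate (dia 84 mm, 8 mm thick) between crossbar and lid. A turn of the wheel lowers it by 10 mm. Fully down, it lies on the lid's top face, 95 mm above the bench; it starts 5.5 to 11 mm higher.
- pot: White specimen pot with a lid, dia 60 mm, 68 mm high; a bystander. Origin: centre of its underside.
- jar: Glass jar with a steel lid, dia 68 mm, 85 mm high; a bystander. Origin: centre of its underside.
- tube_rack: Blue tube rack 55 x 110 mm with capped tubes, 78 mm high; a bystander. Origin: centre of its underside.
- tip_box: Purple pipette tip box with a white lid, 88 x 123 mm, 68 mm high; a bystander. Origin: centre of its underside.

How it is judged:
On the way, in this order (a step that is already met when the one before it is completed fails the run):
1. the handle is swung up, while the clamp plate is still at least 4 mm above the lid (value of joint handle above 1.4 rad and z of plate_foot in the frame of chamber above 0.099 m), for 0.1 s.
2. the wheel is wound to its stop: the clamp plate is down on the lid (z of plate_foot in the frame of chamber below 0.0953 m), for 0.2 s.
At the end, for the whole second after the job is handed in: The clamp plate lies on the lid (gap under 0.3 mm), the handle still stands up (fold angle above 1.35 rad), the wheel is at rest and the bystanders stand upright where they were (z of plate_foot in the frame of chamber below 0.0953 m and value of joint handle above 1.35 rad and angular speed of wheel below 0.1 rad/s and angle between each of pot, jar, tube_rack, tip_box's own z axis and vertical below 0.1 rad); the robot touches nothing.
It fails at once if the crank is forced: the coupling between wheel and axle is overstrained (hinge pin more than 10.5 mm out of line) (y of hinge_pin in the frame of hub above 0.0105 m or y of hinge_pin in the frame of hub below -0.0105 m).
It fails at once if the pot is moved by more than 15 mm (distance of pot from where it was at the start of the episode above 0.015 m).
It fails at once if the jar is moved by more than 15 mm (distance of jar from where it was at the start of the episode above 0.015 m).
It fails at once if the tube rack is moved by more than 15 mm (distance of tube_rack from where it was at the start of the episode above 0.015 m).
It fails at once if the tip box is moved by more than 15 mm (distance of tip_box from where it was at the start of the episode above 0.015 m).
It also fails if it takes over 72 s, if anything falls off the work surface, if the arm or the gripper's body presses on something with over 40 N, if the wrist force passes 120 N, or if a joint passes its speed limit or range.

## Robot

A 6-joint arm with a two-finger parallel gripper is mounted at the origin on the work surface. World frame = base frame: x ahead of the robot, y to its left, z up, the work surface at z = 0. Lengths are in m, angles in rad, forces in N, time in s.
With the tool pointing down it reaches from about 0.35 to 0.85 m from the base axis. Payload 8.1 kg.
Tool frame: the origin (TCP) lies on the centre line of the jaws, within the pads' length; the fingertips stand robot.tips_ahead ahead of it and the grasp point (between the pads) lies 8 mm behind it (robot.tips_ahead is the distance from the TCP to the fingertips, in m); z points along the fingers, y is the direction in which the jaws open and shut (so a half turn about z gives the same grasp; the last joint's range is limited). The gripper opens to 93 mm and grips with 3 to 60 N. Pads are 15 mm wide; open, the fingers measure 128 mm over their backs; the gripper's body (75 mm by 188 mm) begins 65 mm behind the grasp point.
Start: joints at [1.249, 0.13, 1.488, -0, 1.523, -0.085], TCP at [0.141, 0.583, 0.23] pointing down, gripper open.
Joint ranges: [-2.96, 2.96], [-0.89, 2.26], [0.02, 2.5], [-1.34, 4.48], [0, 2.73], [-2.66, 2.66]. Speed limits (rad/s): [2.39, 2.39, 2.79, 3.14, 3.14, 3.14].

## Interface

Orientations are given as a rotation vector (axis times angle).
In Python, from plant import monitor, eyes, job, robot gives the robot as it stands.
- The arm moves only by the tool servo_tool, never from a script. Its argument "plan" is a list that holds one entry, the list of rows, each a list of 7 numbers: the closure, from -1 (fully open) to 1 (shut), so that 0 is half open, then the shift along the world's x, y, z in mm, then the turn, a rotation vector about the world's x, y, z in rad. In form: [[[hand, dx, dy, dz, ax, ay, az], ...]]. A call has 1 to 12 rows; each row shifts and turns the commanded pose from where the row before left it; what a row does not reach is not made up. A row lasts 1/10 s, in which the tool goes at most 50 mm and 8.59 degrees, less where a joint would pass 70% of its speed; a pose out of reach is approached as far as the arm can. A call with a gripper value outside its range is refused whole. The fingers move at their own pace and stop on an object; "force" is the grip in N (left out, the last holds). Time passes only in rows, so rows that do not move let the fingers close. It gives the time, the measured TCP pose, the force and the opening at its end, in the units of the state.
- monitor.read_state(): the state, without advancing time (a new reading comes with each control period).
- eyes.read_camera(name): name is "scene" or "top" or "wrist"; returns the picture (384x512x3 uint8, red, green, blue); there is no depth.
- eyes.camera_info(name): a dict with "mtx" (3x3 intrinsics, pixels), "R" (3x3) and "t" (3): a world point X has camera coordinates R X + t. Camera axes: x right, y down, z forward; pixel columns grow to the right and rows downward; lengths in m; the calibration is good to about 2 mm. The wrist camera is an equidistant fisheye: a pixel r from the principal point sees the ray r / f radians off the axis. A picture is of the moment at which its call begins: read the wrist's pose just before it. camera_info takes no time and is no camera call; for the wrist camera it gives the pose at the moment of the call.
- job.close_job(): hands the job in, once; it reports no verdict.
The state is a dict: "t": time; "q": joint angles; "dq": joint speeds; "joint_torque": joint torques, N m; "tool_pos": TCP position; "orientation": TCP orientation; "force": force on the tool from outside, world axes, zero at the start; "wrist_torque": the same for the moment, N m; "opening": finger opening in m.
Only numpy, scipy, OpenCV 4.12 (cv2) and the standard library are available. Lean on these libraries where they do the work, as an engineer would, in place of code of your own. Each camera call takes 0.05 s, during which the arm holds its last target. There are 200 camera calls.

## Working session

There is one attempt and no reset: what is moved stays moved. The work goes in short steps, Python scripts to look and compute and a tool call to move; the robot and the scene stay as the last step left them, time stands still between calls to the robot, and variables do not carry over. Pictures are saved under pics/ and viewed, about 8 in all and at most 12, crops included, and the job is handed in when it is done.

Besides the shell and the picture viewer there is one more tool, called after "Call:" in YAML: its name, and indented under it one key for each argument. servo_tool: Moves the arm, as the interface text tells. Its arguments: {"type":"object","properties":{"plan":{"type":"array"},"force":{"type":"number"}},"required":["plan"]}

```bash
mkdir -p pics; ls; python3 - <<'E'
from plant import monitor, eyes, job, robot
import cv2,numpy as np
print(monitor.read_state()); print(robot.tips_ahead)
ims=[]
for n in ("scene","top"):
    im=eyes.read_camera(n)[:,:,::-1]; i=eyes.camera_info(n); print(n,i)
    cv2.imwrite(f"pics/{n}0.png",cv2.resize(im,(800,600),interpolation=cv2.INTER_CUBIC))
    cv2.imwrite(f"pics/{n}0raw.png",im)
print(eyes.camera_info("wrist"))
cv2.imwrite("pics/wrist0raw.png",eyes.read_camera("wrist")[:,:,::-1])
E
```

```text
pics
{'t': 0.0, 'q': array([ 1.24859833e+00,  1.31132123e-01,  1.48930474e+00, -2.95013933e-05,
        1.52299932e+00, -8.54459337e-02]), 'dq': array([-0.00027834,  0.00337226, -0.00027792, -0.00153594, -0.00062921,
       -0.00160904]), 'joint_torque': array([ 1.21247373e-03, -5.59866464e+01, -4.91753483e+01,  7.68714678e-02,
        3.60128295e-02, -1.45517984e-04]), 'tool_pos': array([0.14056493, 0.58272419, 0.2285908 ]), 'orientation': array([-3.70978284e-01, -3.11926405e+00,  2.84493369e-03]), 'force': array([-0.59091507, -0.84783418,  0.54744776]), 'wrist_torque': array([ 0.02899179, -0.01237765, -0.00347893]), 'opening': 0.09334045481670898}
0.011
scene {'mtx': array([[423.20251702,   0.        , 261.8890876 ],
       [  0.        , 423.20251702, 185.41740123],
       [  0.        ,   0.        ,   1.        ]]), 'R': array([[ 0.12130334,  0.99260321, -0.00493656],
       [ 0.69668371, -0.08868023, -0.71187613],
       [-0.70704831,  0.08291373, -0.70228769]]), 't': array([-0.12492652, -0.31757642,  1.72931264])}
top {'mtx': array([[392.42538953,   0.        , 250.30397752],
       [  0.        , 392.42538953, 191.38390437],
       [  0.        ,   0.        ,   1.        ]]), 'R': array([[ 0.01908848, -0.9992546 , -0.03355419],
       [-0.98794206, -0.01369389, -0.15421725],
       [ 0.15364281,  0.03609337, -0.98746704]]), 't': array([0.05934666, 0.59391471, 0.95331295])}
{'mtx': array([[297.31863964,   0.        , 257.08539424],
       [  0.        , 297.31863964, 186.95704381],
       [  0.        ,   0.        ,   1.        ]]), 'R': array([[ 0.23362655,  0.97232489, -0.00171275],
       [ 0.93166708, -0.22335269,  0.28654846],
       [ 0.27823565, -0.06854105, -0.95806422]]), 't': array([-0.59886911, -0.03361752,  0.39069065])}
```

View pics/scene0.png

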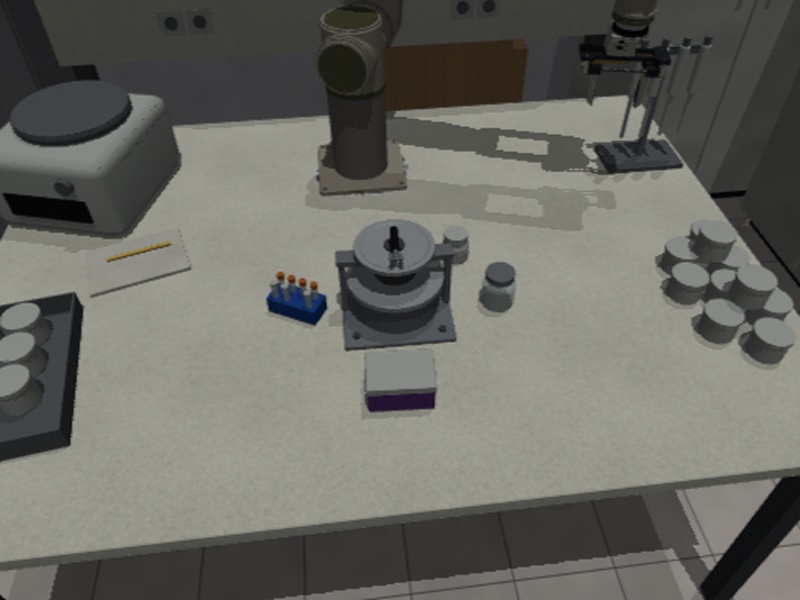

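View pics/top0.png

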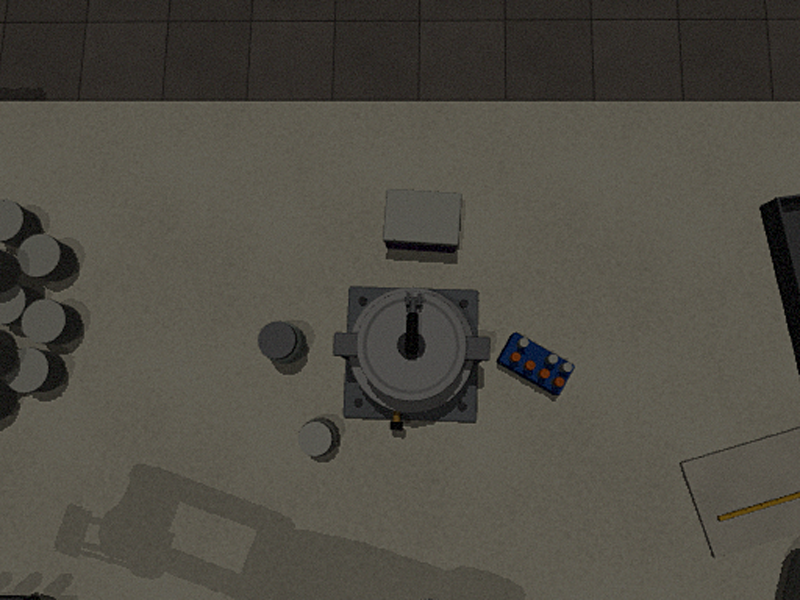

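The scene view shows the chamber at about (395,270), with the hinge lug near (396,258) and the handle end near (394,235). The top view shows the wheel centre at about (411,345), the lug at (413,300) and the handle lying from the lug over the axle. I'll enlarge both.

```bash
python3 - <<'E'
import cv2,numpy as np
a=cv2.imread("pics/scene0raw.png")[130:200,215:295]; b=cv2.imread("pics/top0raw.png")[180:270,210:316]
g=lambda x:np.clip((x/255.)**0.6*255,0,255).astype(np.uint8)
a=cv2.resize(g(a),None,fx=5,fy=5,interpolation=cv2.INTER_CUBIC); b=cv2.resize(g(b),(400,340),interpolation=cv2.INTER_CUBIC)
a=cv2.resize(a,(400,350))
o=np.zeros((350,800,3),np.uint8);o[:,:400]=a;o[:340,400:]=b
cv2.imwrite("pics/crop0.png",o)
E
```

```text
(no output)
```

View pics/crop0.png

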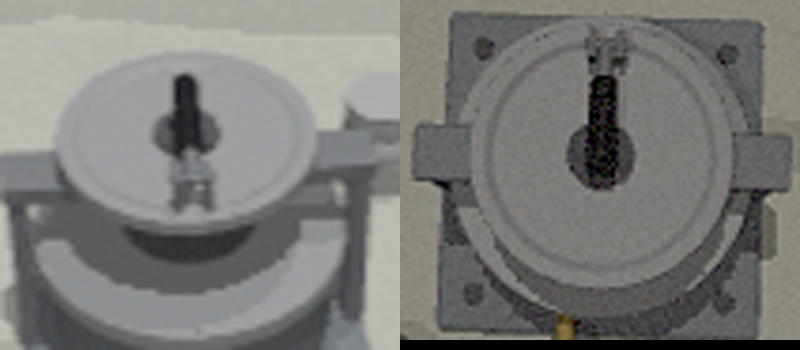

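The crop's left half has the hub at (186,132), handle tip at (185,75) and lug at (192,183). The right half has the hub at (600,155), lug at (607,50) and handle end at (603,188). Next I triangulate these points and the bystanders.

```bash
cat > h.py <<'E'
from plant import monitor, eyes, job, robot
import cv2,numpy as np
from scipy.spatial.transform import Rotation as R
def P(n):
    i=eyes.camera_info(n); return i["mtx"]@np.c_[i["R"],i["t"]]
def tri(s,t):
    X=cv2.triangulatePoints(P("scene"),P("top"),np.array(s,float),np.array(t,float)).ravel(); return X[:3]/X[3]
def onz(n,px,z):
    i=eyes.camera_info(n); C=-i["R"].T@i["t"]; d=i["R"].T@np.linalg.inv(i["mtx"])@np.r_[px,1]; return C+d*(z-C[2])/d[2]
E
python3 - <<'E'
from h import *
np.set_printoptions(precision=4,suppress=True)
S=lambda x,y:((x+.5)/5-.5+215,(y+.5)/5-.5+130); T=lambda x,y:((x-400+.5)/3.774-.5+210,(y+.5)/3.774-.5+180)
F=lambda x,y:((x+.5)*.64-.5,(y+.5)*.64-.5)
for n,s,t in(("wheel",(186.5,133),(601,155)),("hub",(186,132),(600,155)),("lug",(192,180),(607,50)),("end",(185,80),(603,186))):
    print(n,tri(S(*s),T(*t)), onz("top",T(*t),.166),onz("scene",S(*s),.166),onz("top",T(*t),.188),onz("scene",S(*s),.188))
for n,p,z in(("pot",(316,438),.068),("jar",(278,341),.085),("rack",(536,363),.07),("tip",(423,217),.068)): print(n,onz("top",F(*p),z))
for n,p in(("cb L",(414,153)),("cb R",(792,163))): print(n,onz("top",T(*p),.15))
E
```

```text
wheel [0.5088 0.0351 0.169 ] [0.509  0.0356 0.166 ] [0.5052 0.035  0.166 ] [0.5073 0.0356 0.188 ] [0.5307 0.0328 0.188 ]
hub [0.5087 0.0353 0.1697] [0.509  0.0362 0.166 ] [0.5043 0.0348 0.166 ] [0.5073 0.0362 0.188 ] [0.5298 0.0326 0.188 ]
lug [0.5684 0.0324 0.1851] [0.5714 0.033  0.166 ] [0.5472 0.0338 0.166 ] [0.5681 0.033  0.188 ] [0.5716 0.0316 0.188 ]
end [0.4894 0.0354 0.1936] [0.4909 0.0342 0.166 ] [0.4557 0.0393 0.166 ] [0.4896 0.0342 0.188 ] [0.4826 0.037  0.188 ]
pot [0.3706 0.181  0.068 ]
jar [0.5186 0.2437 0.085 ]
rack [ 0.4921 -0.1588  0.07  ]
tip [0.726  0.0195 0.068 ]
cb L [0.5097 0.1479 0.15  ]
cb R [ 0.5074 -0.0778  0.15  ]
```

Wheel centre is about (0.508, 0.035). The hinge is at (0.569, 0.0325), so r = 61 mm and z = 0.185 to 0.188, which agrees with the text. The handle's bearing is about −0.045 rad. I'll approach above the sleeve with the jaws across the handle.

Call:
servo_tool:
  plan:
    - [[-1,31,-45,3,0,0,0.016],[-1,31,-45,3,0,0,0.016],[-1,31,-45,3,0,0,0.016],[-1,31,-45,3,0,0,0.016],[-1,31,-45,3,0,0,0.016],[-1,31,-45,3,0,0,0.016],[-1,31,-45,3,0,0,0.016],[-1,31,-45,3,0,0,0.016],[-1,31,-45,3,0,0,0.016],[-1,31,-45,3,0,0,0.016],[-1,31,-45,3,0,0,0.016],[-1,31,-45,3,0,0,0.016]]
  force: 4

```text
t: 1.35
tool_pos: [0.4813, 0.0879, 0.2626]
orientation: [0.07, 3.141, 0.0]
force: [0.9, 0.6, 1.6]
opening: 0.093
```

Call:
servo_tool:
  plan:
    - [[-1,0,0,0,0,0,0],[-1,0,0,0,0,0,0]]

```text
t: 1.55
tool_pos: [0.4807, 0.0889, 0.2621]
orientation: [-0.075, -3.139, -0.0]
force: [0.3, 0.5, -0.7]
opening: 0.0929
```

```bash
python3 - <<'E'
from h import *
s=monitor.read_state(); print(s["tool_pos"],s["q"],s["force"],s["t"]); print(R.from_rotvec(s["orientation"]).as_matrix().round(3))
i=eyes.camera_info("wrist"); print(i["R"].round(3).tolist(),i["t"])
im=eyes.read_camera("wrist")[:,:,::-1]; cv2.imwrite("pics/w1.png",cv2.resize(im,(800,600)))
# predicted pixels of pin and end
for X in ((.5695,.0325,.188),(.4937,.036,.188),(.508,.0353,.166)):
    c=i["R"]@np.array(X)+i["t"]; th=np.arccos(c[2]/np.linalg.norm(c)); d=c[:2]/np.linalg.norm(c[:2])
    print((i["mtx"][:2,2]+i["mtx"][0,0]*th*d+.5)/.64)
E
```

```text
[0.48069141 0.08889571 0.26207802] [ 7.76844270e-02 -1.84684056e-01  1.73884964e+00  3.35473659e-04
  1.58859306e+00 -1.44516811e+00] [ 0.26259448  0.49299728 -0.67708444] 1.55
[[-0.999  0.048 -0.001]
 [ 0.048  0.999  0.   ]
 [ 0.001  0.    -1.   ]]
[[0.047, 0.999, 0.0], [0.957, -0.045, 0.286], [0.285, -0.013, -0.958]] [-0.11122411 -0.49823692  0.28597206]
[317.04780213 455.82961368]
[306.01566509 341.90887886]
[314.79996568 349.93677525]
```

View pics/w1.png

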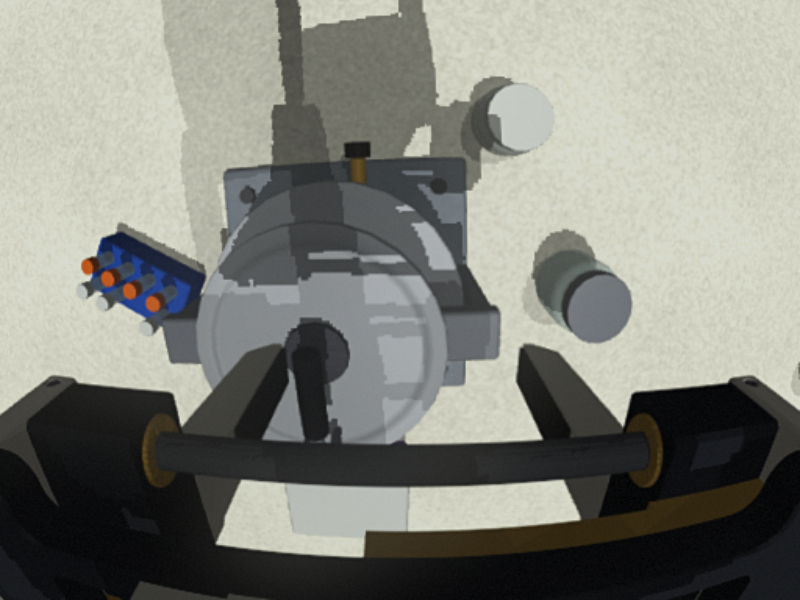

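The handle end is at about (307,348) against a predicted (306,342), and the hub at (317,352) against (315,350), so the measurements agree to about 1–2 mm. Next I move over the sleeve and lower to just above the disc.

Call:
servo_tool:
  plan:
    - [[-1,8,-14,0,0,0,0],[-1,8,-14,0,0,0,0],[-1,8,-14,0,0,0,0],[-1,6,-12,0,0,0,0],[-1,0,0,-15,0,0,0],[-1,0,0,-15,0,0,0],[-1,0,0,-15,0,0,0],[-1,0,0,-10,0,0,0],[-1,0,0,0,0,0,0],[-1,0,0,0,0,0,0]]

```text
t: 2.6
tool_pos: [0.5104, 0.0362, 0.2073]
orientation: [-0.07, -3.14, -0.0]
force: [0.1, 0.2, -0.1]
opening: 0.093
```

Call:
servo_tool:
  plan:
    - [[-1,0,-1,-8,0,0,0],[-1,0,0,-8,0,0,0],[-1,0,0,-6,0,0,0],[1,0,0,0,0,0,0],[1,0,0,0,0,0,0],[1,0,0,0,0,0,0],[1,0,0,0,0,0,0],[1,0,0,0,0,0,0],[1,0,0,0,0,0,0],[1,0,0,0,0,0,0]]
  force: 6

```text
t: 3.6
tool_pos: [0.5107, 0.0349, 0.1856]
orientation: [0.07, 3.141, 0.0]
force: [0.9, 0.6, 0.6]
opening: 0.0415
```

Call:
servo_tool:
  plan:
    - [[1,0,0,0,0,0,0],[1,0,0,0,0,0,0],[1,0,0,0,0,0,0],[1,0,0,0,0,0,0],[1,0,0,0,0,0,0],[1,0,0,0,0,0,0]]

```text
t: 4.2
tool_pos: [0.5106, 0.036, 0.1855]
orientation: [-0.069, -3.141, -0.003]
force: [-0.1, 3.7, 0.0]
opening: 0.0158
```

Call:
servo_tool:
  plan:
    - [[1,0.5,0,7.6,0,0,0],[1,1.5,0,7.5,0,0,0],[1,2.5,-0.1,7.2,0,0,0],[1,3.4,-0.2,6.9,0,0,0],[1,4.2,-0.2,6.4,0,0,0],[1,5,-0.2,5.8,0,0,0],[1,0,0,0,0,0,0]]

```text
t: 4.9
tool_pos: [0.5285, 0.0347, 0.2278]
orientation: [0.07, 3.14, 0.001]
force: [0.3, 6.0, 1.1]
opening: 0.016
```

Call:
servo_tool:
  plan:
    - [[1,5.8,1,5,0,0,0],[1,6.4,0.3,4.2,0,0,0],[1,6.9,0,3.4,0,0,0],[1,7.2,0,2.5,0,0,0],[1,7.5,0,1.5,0,0,0],[1,7.6,0,0.5,0,0,0],[1,0,0,0,0,0,0]]

```text
t: 5.6
tool_pos: [0.5706, 0.0351, 0.2447]
orientation: [0.071, 3.139, -0.001]
force: [0.0, -2.2, 4.8]
opening: 0.0158
```

```bash
python3 - <<'E'
from h import *
s=monitor.read_state(); print(s["tool_pos"],s["q"],s["force"],s["wrist_torque"],s["t"])
g=lambda x:np.clip((x/255.)**0.6*255,0,255).astype(np.uint8)
a=eyes.read_camera("scene")[:,:,::-1][110:210,205:305]
b=eyes.read_camera("top")[:,:,::-1][150:280,190:320]
cv2.imwrite("pics/c2.png",np.hstack([cv2.resize(g(x),(400,400),interpolation=cv2.INTER_CUBIC) for x in(a,b)]))
E
```

```text
[0.57060173 0.03506829 0.24470093] [-2.79670094e-02  4.60991003e-02  1.55012578e+00 -5.17245688e-04
  1.54336496e+00 -1.55360077e+00] [ 0.00686793 -2.23602165  4.83529756] [-0.36287184  0.01089144 -0.03835447] 5.6
```

View pics/c2.png

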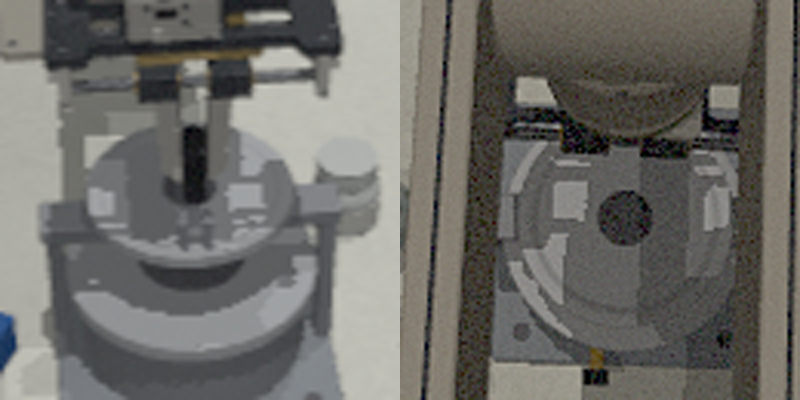

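The handle stands upright between the fingers, with the lug at (197,235) and the sleeve above it. I'll generate circle increments, 1.5 mm outward-biased, for winding with fixed tool orientation because the sleeve spins freely.

```bash
python3 - <<'E'
import numpy as np
c=np.array([508,35.3]);r=63.3;p=np.array([570.6,35.1])
for k in range(1,25):
    a=-0.005-0.135*k; q=c+r*np.array([np.cos(a),np.sin(a)]); d=np.round(q-p,1); p=p+d
    print(k,round(a,3),d.tolist(),p.round(1))
E
```

```text
1 -0.14 [0.1, -8.6] [570.7  26.5]
2 -0.275 [-1.8, -8.4] [568.9  18.1]
3 -0.41 [-2.8, -8.0] [566.1  10.1]
4 -0.545 [-4.0, -7.6] [562.1   2.5]
5 -0.68 [-4.9, -7.0] [557.2  -4.5]
6 -0.815 [-5.8, -6.3] [551.4 -10.8]
7 -0.95 [-6.6, -5.4] [544.8 -16.2]
8 -1.085 [-7.2, -4.5] [537.6 -20.7]
9 -1.22 [-7.8, -3.4] [529.8 -24.1]
10 -1.355 [-8.2, -2.4] [521.6 -26.5]
11 -1.49 [-8.5, -1.3] [513.1 -27.8]
12 -1.625 [-8.5, -0.1] [504.6 -27.9]
13 -1.76 [-8.5, 1.0] [496.1 -26.9]
14 -1.895 [-8.3, 2.2] [487.8 -24.7]
15 -2.03 [-7.9, 3.3] [479.9 -21.4]
16 -2.165 [-7.3, 4.2] [472.6 -17.2]
17 -2.3 [-6.8, 5.3] [465.8 -11.9]
18 -2.435 [-5.9, 6.1] [459.9  -5.8]
19 -2.57 [-5.1, 6.9] [454.8   1.1]
20 -2.705 [-4.2, 7.4] [450.6   8.5]
21 -2.84 [-3.0, 8.0] [447.6  16.5]
22 -2.975 [-2.0, 8.3] [445.6  24.8]
23 -3.11 [-0.9, 8.5] [444.7  33.3]
24 -3.245 [0.3, 8.5] [445.   41.8]
```

Call:
servo_tool:
  plan:
    - [[1,1,0,2,0,0,0],[1,0,-4.3,0,0,0,0],[1,-0.9,-4.3,0,0,0,0],[1,-1.8,-8.4,0,0,0,0],[1,-2.8,-8,0,0,0,0],[1,-4,-7.6,0,0,0,0],[1,-4.9,-7,0,0,0,0],[1,-5.8,-6.3,0,0,0,0],[1,0,0,0,0,0,0]]
  force: 10

```text
t: 6.6
tool_pos: [0.5491, -0.0119, 0.2462]
orientation: [-0.072, -3.14, 0.002]
force: [1.0, -2.9, -2.2]
opening: 0.0165
```

Call:
servo_tool:
  plan:
    - [[1,-6,-5.8,0,0,0,0],[1,-7.2,-4.9,0,0,0,0],[1,-7.8,-3.6,0,0,0,0],[1,-8.2,-2.6,0,0,0,0],[1,-8.5,-1.3,0,0,0,0],[1,-8.5,-0.1,0,0,0,0],[1,0,0,0,0,0,0]]

```text
t: 7.3
tool_pos: [0.5026, -0.0278, 0.2464]
orientation: [0.07, 3.141, 0.003]
force: [1.9, 5.2, -1.3]
opening: 0.0162
```

```bash
python3 - <<'E'
import numpy as np
c=np.array([508,37.5]);r=63;p=np.array([502.6,-27.8])
for k in range(1,14):
    a=-1.657-0.13*k; q=c+r*np.array([np.cos(a),np.sin(a)]); d=np.round(q-p,1); p=p+d
    print(k,round(a,3),d.tolist(),p.round(1))
E
```

```text
1 -1.787 [-8.1, 3.8] [494.5 -24. ]
2 -1.917 [-7.9, 2.2] [486.6 -21.8]
3 -2.047 [-7.5, 3.3] [479.1 -18.5]
4 -2.177 [-7.0, 4.2] [472.1 -14.3]
5 -2.307 [-6.4, 5.1] [465.7  -9.2]
6 -2.437 [-5.7, 5.9] [460.   -3.3]
7 -2.567 [-4.9, 6.6] [455.1   3.3]
8 -2.697 [-4.0, 7.1] [451.1  10.4]
9 -2.827 [-3.0, 7.6] [448.1  18. ]
10 -2.957 [-2.0, 7.9] [446.1  25.9]
11 -3.087 [-1.0, 8.2] [445.1  34.1]
12 -3.217 [0.1, 8.1] [445.2  42.2]
13 -3.347 [1.1, 8.1] [446.3  50.3]
```

Call:
servo_tool:
  plan:
    - [[1,-8.1,3.8,0,0,0,0],[1,-7.9,2.2,0,0,0,0],[1,-7.5,3.3,0,0,0,0],[1,-7,4.2,0,0,0,0],[1,-6.4,5.1,0,0,0,0],[1,-5.7,5.9,0,0,0,0],[1,0,0,0,0,0,0]]

```text
t: 8.0
tool_pos: [0.4606, -0.0034, 0.2464]
orientation: [0.069, 3.139, 0.001]
force: [3.9, 3.3, -1.1]
opening: 0.0169
```

```bash
python3 - <<'E'
import numpy as np
c=np.array([509.5,38.7]);r=63;p=np.array([460.6,-3.4]);a0=np.arctan2(*(p-c)[::-1]);print(a0,np.hypot(*(p-c)))
for k in range(1,8):
    a=a0-0.12*k; q=c+r*np.array([np.cos(a),np.sin(a)]); d=np.round(q-p,1); p=p+d
    print(k,round(a,3),d.tolist(),p.round(1))
E
```

```text
-2.4307811437234803 64.52611874272307
1 -2.551 [-3.4, 7.0] [457.2   3.6]
2 -2.671 [-3.8, 6.5] [453.4  10.1]
3 -2.791 [-3.1, 6.9] [450.3  17. ]
4 -2.911 [-2.1, 7.3] [448.2  24.3]
5 -3.031 [-1.3, 7.4] [446.9  31.7]
6 -3.151 [-0.4, 7.6] [446.5  39.3]
7 -3.271 [0.5, 7.5] [447.   46.8]
```

Call:
servo_tool:
  plan:
    - [[1,-3.4,7,0,0,0,0],[1,-3.8,6.5,0,0,0,0],[1,-3.1,6.9,0,0,0,0],[1,-2.1,7.3,0,0,0,0],[1,-1.3,7.4,0,0,0,0],[1,-0.4,7.6,0,0,0,0],[1,0,0,0,0,0,0]]

```text
t: 8.7
tool_pos: [0.4471, 0.0395, 0.2462]
orientation: [0.069, 3.141, 0.0]
force: [2.3, -0.6, 2.3]
opening: 0.0159
```

Call:
servo_tool:
  plan:
    - [[0.3,0,0,0,0,0,0],[0.3,0,0,0,0,0,0],[0.3,0,0,0,0,0,0.14],[0.3,0,0,0,0,0,0.14],[0.3,0,0,0,0,0,0.14],[0.3,0,0,0,0,0,0.14],[0.3,0,0,0,0,0,0.14],[0.3,0,0,0,0,0,0.14],[0.3,0,0,0,0,0,0.14],[0.3,0,0,0,0,0,0.14],[0.3,0,0,0,0,0,0],[0.3,0,0,0,0,0,0]]
  force: 5

```text
t: 9.9
tool_pos: [0.4468, 0.0425, 0.2457]
orientation: [1.601, -2.699, 0.004]
force: [-0.2, -0.2, -0.2]
opening: 0.0322
```

Call:
servo_tool:
  plan:
    - [[1,0,0,0,0,0,0],[1,0,0,0,0,0,0],[1,0,0,0,0,0,0],[1,0,0,0,0,0,0],[1,0,0,0,0,0,0],[1,0,0,0,0,0,0]]

```text
t: 10.5
tool_pos: [0.4471, 0.0426, 0.2461]
orientation: [1.601, -2.701, 0.006]
force: [0.1, 0.2, 0.7]
opening: 0.0165
```

```bash
python3 - <<'E'
from h import *
s=monitor.read_state(); print(s["tool_pos"],s["q"],s["force"],s["wrist_torque"],s["t"])
M=R.from_rotvec(s["orientation"]).as_matrix();print(np.arctan2(M[1,1],M[0,1]))
c=np.array([510,39.2]);r=63;p=s["tool_pos"][:2]*1000;a0=np.arctan2(*(p-c)[::-1]);print(a0,np.hypot(*(p-c)))
p=p.round(1)
for k in range(1,24):
    a=a0-0.1*k; q=c+r*np.array([np.cos(a),np.sin(a)]); d=np.round(q-p,1); p=p+d
    print(k,round(a,3),d.tolist(),p.round(1))
E
```

```text
[0.44711335 0.04255704 0.24605512] [-0.01604653 -0.29525597  1.86084785 -0.00402271  1.57583072 -2.65709384] [0.07212831 0.16594863 0.69415736] [ 0.12736718 -0.04139589  0.01414168] 10.5
2.6410302325911355
3.0882608600247847 62.97618839304496
1 2.988 [0.6, 6.2] [447.7  48.8]
2 2.888 [1.3, 6.2] [449.  55.]
3 2.788 [1.9, 6.0] [450.9  61. ]
4 2.688 [2.5, 5.8] [453.4  66.8]
5 2.588 [3.0, 5.5] [456.4  72.3]
6 2.488 [3.6, 5.2] [460.   77.5]
7 2.388 [4.0, 4.8] [464.   82.3]
8 2.288 [4.6, 4.4] [468.6  86.7]
9 2.188 [4.9, 3.9] [473.5  90.6]
10 2.088 [5.3, 3.4] [478.8  94. ]
11 1.988 [5.7, 2.8] [484.5  96.8]
12 1.888 [5.8, 2.3] [490.3  99.1]
13 1.788 [6.1, 1.6] [496.4 100.7]
14 1.688 [6.2, 1.1] [502.6 101.8]
15 1.588 [6.3, 0.4] [508.9 102.2]
16 1.488 [6.3, -0.2] [515.2 102. ]
17 1.388 [6.2, -0.8] [521.4 101.2]
18 1.288 [6.2, -1.5] [527.6  99.7]
19 1.188 [5.9, -2.1] [533.5  97.6]
20 1.088 [5.7, -2.6] [539.2  95. ]
21 0.988 [5.5, -3.2] [544.7  91.8]
22 0.888 [5.0, -3.7] [549.7  88.1]
23 0.788 [4.7, -4.2] [554.4  83.9]
```

Call:
servo_tool:
  plan:
    - [[1,0.6,6.2,0,0,0,0],[1,1.3,6.2,0,0,0,0],[1,1.9,6,0,0,0,-0.03]]

```text
t: 10.8
tool_pos: [0.4509, 0.0612, 0.246]
orientation: [1.559, -2.724, 0.006]
force: [-0.5, -3.2, -0.0]
opening: 0.0167
```

Call:
servo_tool:
  plan:
    - [[1,2.5,5.8,0,0,0,-0.03],[1,3,5.5,0,0,0,-0.07]]

```text
t: 11.0
tool_pos: [0.4564, 0.0727, 0.246]
orientation: [1.42, -2.799, 0.006]
force: [1.2, -3.9, 0.1]
opening: 0.0167
```

Call:
servo_tool:
  plan:
    - [[1,1.8,2.6,0,0,0,-0.05],[1,1.8,2.6,0,0,0,-0.05]]

```text
t: 11.2
tool_pos: [0.4601, 0.0778, 0.2459]
orientation: [1.277, -2.867, 0.006]
force: [0.2, -3.1, 0.0]
opening: 0.0169
```

Call:
servo_tool:
  plan:
    - [[1,4,4.8,0,0,0,-0.1],[1,4.6,4.4,0,0,0,-0.1]]

```text
t: 11.4
tool_pos: [0.4687, 0.0872, 0.246]
orientation: [0.982, -2.981, 0.005]
force: [-0.0, 1.0, -0.2]
opening: 0.0043
```

The fingers have closed to 4 mm, so the sleeve has slipped out of the grip. I'll check where it is.

```bash
python3 - <<'E'
from h import *
s=monitor.read_state(); print(s["tool_pos"],s["q"],s["force"],s["opening"],s["t"])
g=lambda x:np.clip((x/255.)**0.6*255,0,255).astype(np.uint8)
a=eyes.read_camera("scene")[:,:,::-1]; cv2.imwrite("pics/s3raw.png",a); a=a[110:210,205:305]
i=eyes.camera_info("wrist")
b=eyes.read_camera("wrist")[:,:,::-1]; cv2.imwrite("pics/w3raw.png",b)
np.savez("w3.npz",**i)
cv2.imwrite("pics/c3.png",np.hstack([cv2.resize(g(x),(400,400),interpolation=cv2.INTER_CUBIC) for x in(a,b[130:330,150:350])]))
E
```

```text
[0.46869108 0.08724082 0.24595353] [ 0.07915434 -0.21274257  1.79234603 -0.00352723  1.56412285 -2.12785335] [-0.04625099  1.00535061 -0.2068405 ] 0.004336579607970691 11.4
```

View pics/c3.png

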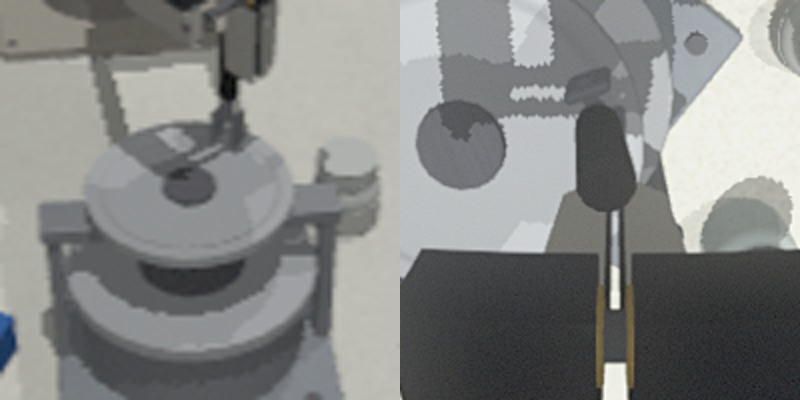

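The handle stands upright just counter-clockwise of the closed fingers, with its top at about (605,195) in the wrist crop and about (229,80) in the scene crop. I'll work out where it is.

```bash
python3 - <<'E'
from h import *
i=np.load("w3.npz")
def fish(px,z):
    d=np.array(px)-i["mtx"][:2,2]; r=np.linalg.norm(d); th=r/i["mtx"][0,0]; v=np.r_[d/r*np.sin(th),np.cos(th)]
    v=i["R"].T@v; C=-i["R"].T@i["t"]; return C+v*(z-C[2])/v[2]
W=lambda x,y:((x-400+.5)/2-.5+150,(y+.5)/2-.5+130); S=lambda x,y:((x+.5)/4-.5+205,(y+.5)/4-.5+110)
print("end w",fish(W(604,192),.264)); print("base w",fish(W(597,112),.208),"hub w",fish(W(461,145),.166))
print("end s",onz("scene",S(229,76),.264),"base s",onz("scene",S(228,112),.208),"hub s",onz("scene",S(189,187),.166))
i2=i
E
```

```text
end w [0.45499106 0.07436769 0.264     ]
base w [0.45331646 0.06901773 0.208     ] hub w [0.51034928 0.03666647 0.166     ]
end s [0.50416298 0.06551804 0.264     ] base s [0.47380575 0.06820112 0.208     ] hub s [0.50599467 0.03486071 0.166     ]
```

The handle is at about (0.455, 0.073), bearing about 2.59, with roughly 3.7 rad wound. At 5 N the grip slips at only about 4 N, so this could be either slip or the stop. I'll regrip radially at 12 N, which should slip at about 9 N and is still safe.

Call:
servo_tool:
  plan:
    - [[0,0,0,0,0,0,0],[0,0,0,0,0,0,0],[0,0,0,0,0,0,0],[0,0,0,0,0,0,0.12],[0,0,0,0,0,0,0.12],[0,-3.5,-3.5,0,0,0,0.12],[0,-5,-5.5,0,0,0,0],[0,-5,-5.5,0,0,0,0],[0,0,0,0,0,0,0]]
  force: 12

```text
t: 12.4
tool_pos: [0.4546, 0.0715, 0.2461]
orientation: [1.501, -2.757, 0.006]
force: [0.5, -0.5, 0.5]
opening: 0.0465
```

Call:
servo_tool:
  plan:
    - [[1,0,0,0,0,0,0],[1,0,0,0,0,0,0],[1,0,0,0,0,0,0],[1,0,0,0,0,0,0],[1,0,0,0,0,0,0],[1,0,0,0,0,0,0]]

```text
t: 13.0
tool_pos: [0.4554, 0.0721, 0.2461]
orientation: [1.505, -2.755, 0.006]
force: [1.9, -1.6, -0.5]
opening: 0.0164
```

```bash
python3 - <<'E'
from h import *
s=monitor.read_state(); print(s["tool_pos"],s["q"].round(3),s["force"],s["wrist_torque"],s["opening"],s["t"])
M=R.from_rotvec(s["orientation"]).as_matrix();print(np.arctan2(M[1,1],M[0,1]))
c=np.array([510,39]);r=63;p=s["tool_pos"][:2]*1000;a0=np.arctan2(*(p-c)[::-1]);print(a0,np.hypot(*(p-c)))
p=p.round(1)
for k in range(1,36):
    a=a0-0.1*k; q=c+r*np.array([np.cos(a),np.sin(a)]); d=np.round(q-p,1); p=p+d
    print(k,round(a,3),d.tolist(),p.round(1))
E
```

```text
[0.45537414 0.07205022 0.24606544] [ 0.049 -0.26   1.832 -0.004  1.57  -2.522] [ 1.91516947 -1.55778215 -0.52389888] [-0.18296568 -0.41504495  0.0375549 ] 0.016425251951566185 13.0
2.5708851275280105
2.597483703063261 63.845915719000956
1 2.497 [4.2, 4.7] [459.6  76.8]
2 2.397 [4.1, 4.9] [463.7  81.7]
3 2.297 [4.4, 4.4] [468.1  86.1]
4 2.197 [5.0, 3.9] [473.1  90. ]
5 2.097 [5.2, 3.5] [478.3  93.5]
6 1.997 [5.6, 2.9] [483.9  96.4]
7 1.897 [5.9, 2.3] [489.8  98.7]
8 1.797 [6.0, 1.7] [495.8 100.4]
9 1.697 [6.2, 1.1] [502.  101.5]
10 1.597 [6.3, 0.5] [508.3 102. ]
11 1.497 [6.3, -0.2] [514.6 101.8]
12 1.397 [6.3, -0.7] [520.9 101.1]
13 1.297 [6.1, -1.4] [527.   99.7]
14 1.197 [6.0, -2.0] [533.   97.7]
15 1.097 [5.7, -2.6] [538.7  95.1]
16 0.997 [5.5, -3.2] [544.2  91.9]
17 0.897 [5.1, -3.6] [549.3  88.3]
18 0.797 [4.7, -4.2] [554.   84.1]
19 0.697 [4.3, -4.6] [558.3  79.5]
20 0.597 [3.8, -5.1] [562.1  74.4]
21 0.497 [3.3, -5.3] [565.4  69.1]
22 0.397 [2.7, -5.7] [568.1  63.4]
23 0.297 [2.1, -5.9] [570.2  57.5]
24 0.197 [1.6, -6.1] [571.8  51.4]
25 0.097 [0.9, -6.3] [572.7  45.1]
26 -0.003 [0.3, -6.3] [573.   38.8]
27 -0.103 [-0.3, -6.2] [572.7  32.6]
28 -0.203 [-1.0, -6.3] [571.7  26.3]
29 -0.303 [-1.6, -6.1] [570.1  20.2]
30 -0.403 [-2.1, -5.9] [568.   14.3]
31 -0.503 [-2.8, -5.6] [565.2   8.7]
32 -0.603 [-3.3, -5.4] [561.9   3.3]
33 -0.703 [-3.8, -5.0] [558.1  -1.7]
34 -0.803 [-4.3, -4.6] [553.8  -6.3]
35 -0.903 [-4.8, -4.1] [549.  -10.4]
```

Call:
servo_tool:
  plan:
    - [[1,2,2.4,0,0,0,-0.05],[1,2.2,2.3,0,0,0,-0.05],[1,0,0,0,0,0,0]]

```text
t: 13.3
tool_pos: [0.4588, 0.0759, 0.2458]
orientation: [1.361, -2.826, 0.007]
force: [-3.7, -6.3, 2.9]
opening: 0.0165
```

Call:
servo_tool:
  plan:
    - [[1,1,1.1,0,0,0,-0.02],[1,0,0,0,0,0,0],[1,0,0,0,0,0,0]]

```text
t: 13.6
tool_pos: [0.4596, 0.0766, 0.2458]
orientation: [1.335, -2.838, 0.008]
force: [-5.2, -7.3, 2.8]
opening: 0.0162
```

Force rises by about 2 N/mm (7.3 N, then 9 N tangentially), against 3 N of running friction, which is the springy stop. I'll nudge one more time, ease off, then open.

Call:
servo_tool:
  plan:
    - [[1,0.6,0.8,0,0,0,0],[1,0,0,0,0,0,0],[1,0,0,0,0,0,0]]

```text
t: 13.9
tool_pos: [0.4601, 0.0772, 0.2458]
orientation: [1.334, -2.838, 0.008]
force: [-3.7, -8.1, 1.7]
opening: 0.0161
```

Call:
servo_tool:
  plan:
    - [[1,-1.3,-1.5,0,0,0,0],[1,-1.3,-1.5,0,0,0,0],[1,0,0,0,0,0,0]]

```text
t: 14.2
tool_pos: [0.458, 0.0746, 0.2458]
orientation: [1.335, -2.839, 0.008]
force: [-1.0, -5.0, -0.9]
opening: 0.016
```

Call:
servo_tool:
  plan:
    - [[1,-1.2,-1.4,0,0,0,0],[1,0,0,0,0,0,0],[0,0,0,0,0,0,0],[0,0,0,0,0,0,0],[0,0,0,0,0,0,0],[0,0,0,0,0,0,0],[0,0,0,15,0,0,0],[0,0,0,25,0,0,0],[0,0,0,30,0,0,0],[0,0,0,30,0,0,0],[0,0,0,0,0,0,0]]

```text
t: 15.3
tool_pos: [0.4588, 0.0745, 0.3522]
orientation: [-1.336, 2.837, -0.01]
force: [0.8, 0.4, 0.6]
opening: 0.0465
```

```bash
python3 - <<'E'
from h import *
s=monitor.read_state(); print(s["tool_pos"],s["force"],s["opening"],s["t"])
g=lambda x:np.clip((x/255.)**0.6*255,0,255).astype(np.uint8)
a=eyes.read_camera("scene")[:,:,::-1]; cv2.imwrite("pics/s4raw.png",a)
i=eyes.camera_info("wrist"); b=eyes.read_camera("wrist")[:,:,::-1]; np.savez("w4.npz",**i)
o=cv2.imread("pics/scene0raw.png")
z=lambda x,r,n,w,h:cv2.resize(g(x[r[0]:r[1],n[0]:n[1]]),(w,h),interpolation=cv2.INTER_CUBIC)
top=np.hstack([z(o,(160,205),(215,290),400,240),z(a,(160,205),(215,290),400,240)])
bot=np.hstack([z(a,(120,210),(205,295),360,360),z(b,(100,280),(130,350),440,360)])
cv2.imwrite("pics/c4.png",np.vstack([top,bot]))
E
```

```text
[0.45875693 0.07452823 0.35224616] [0.84377362 0.3902073  0.63197539] 0.04649616186504668 15.3
```

View pics/c4.png

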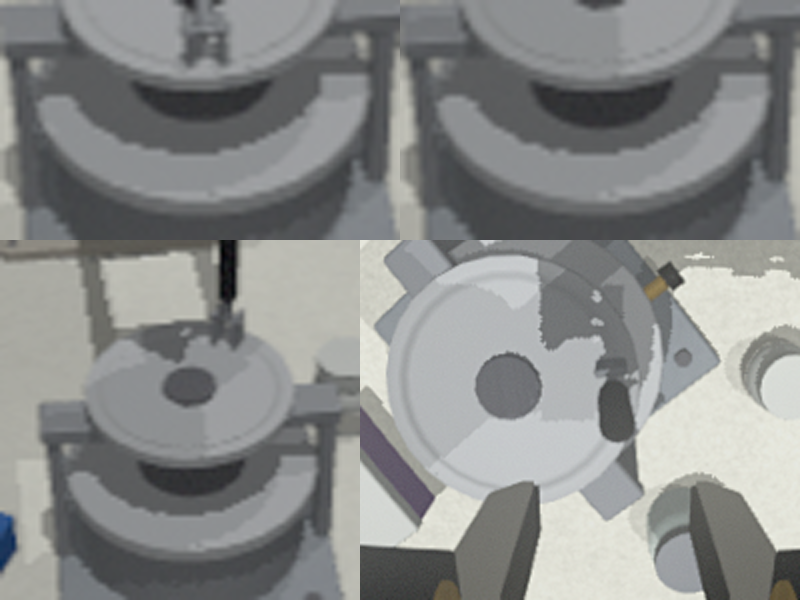

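The handle stands upright near the lug, and the plate edge has dropped from y = 120 to y = 128 in the upper crops, about 6 mm. I'll check it against the predicted edge for a plate resting on the lid.

```bash
python3 - <<'E'
from h import *
pr=lambda X:(lambda u:u[:2]/u[2])(P("scene")@np.r_[X,1])
C=(.5088,.0355)
for n,r,z in(("wheel bot",.078,.158),("plate bot up5.9",.042,.1009),("plate bot down",.042,.095),("plate bot 1mm",.042,.096),("plate bot 2mm",.042,.097),("lid top",.097,.095),):
    ys=[(pr((C[0]+r*np.cos(t),C[1]+r*np.sin(t),z))) for t in np.linspace(-1,1,81)]; print(n,max(ys,key=lambda p:p[1]).round(2))
for f in("scene0raw","s4raw"):
    a=cv2.imread(f"pics/{f}.png").astype(float).mean(2)[168:205,247:257]; print(f,[(168+k,round(v)) for k,v in enumerate(a.mean(1))])
E
```

```text
wheel bot [251.71 177.01]
plate bot up5.9 [252.37 182.56]
plate bot down [252.41 183.96]
plate bot 1mm [252.4  183.73]
plate bot 2mm [252.4  183.49]
lid top [252.04 197.14]
scene0raw [(168, 66), (169, 66), (170, 60), (171, 79), (172, 96), (173, 111), (174, 95), (175, 61), (176, 58), (177, 19), (178, 18), (179, 18), (180, 18), (181, 19), (182, 31), (183, 47), (184, 47), (185, 47), (186, 47), (187, 48), (188, 56), (189, 99), (190, 99), (191, 99), (192, 99), (193, 99), (194, 99), (195, 102), (196, 112), (197, 97), (198, 61), (199, 57), (200, 41), (201, 33), (202, 33), (203, 33), (204, 33)]
s4raw [(168, 100), (169, 99), (170, 99), (171, 94), (172, 99), (173, 100), (174, 84), (175, 61), (176, 57), (177, 19), (178, 18), (179, 18), (180, 17), (181, 18), (182, 18), (183, 24), (184, 44), (185, 47), (186, 47), (187, 48), (188, 57), (189, 99), (190, 99), (191, 99), (192, 99), (193, 99), (194, 99), (195, 102), (196, 103), (197, 92), (198, 62), (199, 58), (200, 41), (201, 33), (202, 33), (203, 33), (204, 33)]
```

Both edges moved as expected: the plate dropped 5.8 mm and now sits within about 1 mm of the lid, which is the image resolution. The force rise settles that it's at the stop. One last check on the handle's lean and position, then a clear retreat.

```bash
python3 - <<'E'
from h import *
i=np.load("w4.npz")
def fish(px,z):
    d=np.array(px)-i["mtx"][:2,2]; r=np.linalg.norm(d); th=r/i["mtx"][0,0]; v=np.r_[d/r*np.sin(th),np.cos(th)]
    v=i["R"].T@v; C=-i["R"].T@i["t"]; return (C+v*(z-C[2])/v[2]).round(4)
W=lambda x,y:((x-360+.5)/2-.5+130,(y-240+.5)/2-.5+100)
print("end",fish(W(617,424),.264),"base",fish(W(612,382),.208),"lug",fish(W(611,366),.195),"hub",fish(W(508,385),.166))
E
```

```text
end [0.4549 0.0715 0.264 ] base [0.454  0.0662 0.208 ] lug [0.4509 0.0615 0.195 ] hub [0.5093 0.0359 0.166 ]
```

Call:
servo_tool:
  plan:
    - [[0,-15,10,10,0,0,0],[0,-15,10,0,0,0,0],[0,0,0,0,0,0,0],[0,0,0,0,0,0,0]]

```text
t: 15.8
tool_pos: [0.4269, 0.0943, 0.3552]
orientation: [1.338, -2.839, 0.005]
force: [-0.1, -0.5, -0.6]
opening: 0.0466
```

The handle leans outwards by about 0.03 rad from vertical. Its bearing hasn't changed despite the 9 N push (within about 2 mm), which confirms the stop.

```bash
python3 -c "
from plant import job
print(job.close_job())"
```

```text
the job is handed in; nothing more can be done
None
```

The clamp is wound down to its stop and the handle is left standing upright. I handed the job in at about 16 s of the 72 s allowed; it reported no verdict.

**What I did:** I swung the handle up with a light grip, then wound the wheel clockwise about 3.7 rad. I eased off, let go and moved clear.

**Slip on the way:** the sleeve slid out of a deliberately light 5 N grip, just where the stop turned out to be. I gripped it again at 12 N and pushed on to confirm.

**Last checks:**
- **Stop:** the force along the circle rose from about 3 N of running friction to about 9 N, at roughly 2 N per mm. The handle did not move on under that push, which is well under the 20 N limit.
- **Plate:** in the scene camera its edge dropped about 5.8 mm, which matches the angle wound. It looks down on the lid to within about 1 mm. The camera cannot resolve the 0.3 mm gap, so that rests on the force reading.
- **Handle:** it stands about upright, leaning outwards by roughly 0.03 rad.
- **Bystanders:** I did not re-measure them, but the tool stayed well above them throughout. The pot and jar looked upright in the last picture. The gripper is clear, with about zero force on it.

**Disagreement:** the wheel centre felt through the handle came out 2–4 mm further in +y than the camera measurement. I corrected for it while winding.

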